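Refit the grip of the bean dispenser and hold its gate open at the mark

TASK

I have washed the coffee-bean dispenser and its red grip sleeve: slip the sleeve all the way down over the bare steel pin of the gate slide, then pull the slide out by the sleeve, against its return spring, until its black pointer lines up with the green clip on the scale. Keep it there so that I can brush out the throat: finish while still gripping the sleeve and holding the slide at the clip, for the spring shuts it if you let go. Do not knock over or shift the other things on the counter.

Things in the scene. Friction and masses are not known exactly. Their poses are not given: they have to be found in the camera images.
- sleeve_center (a point): Centre (half-way up the bore's axis) of the loose red plastic grip sleeve, an upright tube: 55 mm high, 32 mm outside (38 mm over the flange that is its lowest 10 mm), 15 mm bore right through, 45 g. It starts flange down, the way it is fitted, on the slatted drying board (top at 14 mm) left or right of the dispenser, at any of three spots shared with two other washed parts. z: along the bore.
- pin_top (a point): Centre of the top of the bare upright steel pin on the gate slide: 12 mm thick, chamfered to 6 mm over its top 4 mm, rising 48 mm from the flat dark carriage (44 x 66 mm) on which the flange comes to rest. Its top is 156.5 mm above the counter; the sleeve fully down has its centre 20.5 mm below the pin's top and its own top 7 mm above it. The hopper's front is 81 mm behind the pin when shut.
- dispenser: Bean dispenser fixed to the counter: foot plate, two rails at 100 mm height, amber hopper 98 mm wide, lid top at 280 mm. Origin on the counter under the hopper's axis. Its -x axis points level to its front, roughly towards the robot: the slide is pulled that way; the pin stands 130 mm in front of the origin when shut. +y points to the scale's side (left seen from the robot), z up.
- gate (a joint): Gate slide: 0 m shut, growing as it is pulled out to the front, end stop at 0.068 m. A spring pulls it shut: about 3 N when shut, rising by 0.7 N per cm (7 N at 55 mm). It does not latch. It cannot lift or turn.
- pointer (a point): Tip of the black pointer on the scale side of the gate slide, 46 mm beside the pin's axis (dispenser's +y) and 5.5 mm below the carriage top; it moves with the slide. At the dispenser's x of the pin's axis.
- clip_mark (a point): Tip of the green index clip (12 mm wide, its tip in the middle of that width) on the white scale beside the slide's path; fixed, 25 to 55 mm in front of the pointer's shut place. The pointer is lined up when it and this tip have the same place along the dispenser's x axis. Axes parallel to the dispenser's. Clip and scale are lower than the carriage top.
- dosing_ring: Bystander: loose steel dosing ring, flared, 74 mm wide, 32 mm high, on the drying board. Origin at the centre of its underside, z up.
- egg_cup: Bystander: loose white egg cup, 50 mm wide, 62 mm high, on the drying board. Origin at the centre of its underside, z up.
- salt_pig: Bystander: loose white porcelain salt pig, 86 mm wide, 111 mm high, on the dark wooden tray at the other side. Origin at the centre of its underside, z up.
- bell_timer: Bystander: loose brass bell-shaped kitchen timer, 70 mm wide, 82 mm high, on the dark wooden tray. Origin at the centre of its underside, z up.
- jar: Bystander: loose cobalt glass jar, 76 mm wide, 130 mm high, on the counter beside the dispenser towards the back. Origin at the centre of its underside, z up.
- mug: Bystander: loose terracotta mug, 80 mm wide plus handle, 90 mm high, on the counter beside the dispenser towards the back. Origin at the centre of its underside, z up.
- dosing_cup: Bystander: loose aluminium dosing cup, 56 mm wide, 50 mm high, on the dispenser's foot plate under the spout. Origin at the centre of its underside, z up.
Mind the look-alikes: they are no part of the job. What is shaped like the part that bears sleeve_center but purple is not meant.

How it is judged (in metres and radians):
On the way:
1. the sleeve is fully down over the pin, flange on the carriage, before the slide is pulled out (horizontal distance between sleeve_center and pin_top below 0.005 m and z of sleeve_center in the frame of pin_top below -0.0165 m and angle between sleeve_center's own z axis and vertical below 0.12 rad and value of joint gate below 0.015 m), for 0.2 s.
At the end, for the whole second after the job is handed in: The sleeve is upright and fully down over the pin (within 4 mm of resting on the carriage), the fingers grip it and pull the slide through it, and the slide stands still with its pointer within 4 mm of the green clip's tip, throughout the last second (horizontal distance between sleeve_center and pin_top below 0.005 m and z of sleeve_center in the frame of pin_top below -0.0165 m and angle between sleeve_center's own z axis and vertical below 0.12 rad and x of pointer in the frame of clip_mark between -0.004 and 0.004 m and velocity of joint gate between -0.01 and 0.01 m/s and contact force between the fingers and sleeve above 1 N and contact force between sleeve and dispenser above 1.5 N); the arm keeps its last pose, push and grip.
It fails at once if another thing on the counter shifted by more than 30 mm or tipped over (distance of any of dosing_ring, egg_cup, salt_pig, bell_timer, jar, mug, dosing_cup from where it was at the start of the episode above 0.03 m or angle between any of dosing_ring, egg_cup, salt_pig, bell_timer, jar, mug, dosing_cup's own z axis and vertical above 0.5 rad).
It also fails if it takes over 48 s, if anything falls off the work surface, if the arm or the gripper's body presses on something with over 40 N, if the wrist force passes 120 N, or if a joint passes its speed limit or range.

ROBOT

A 6-joint arm with a two-finger parallel gripper is mounted at the origin on the work surface. World frame = base frame: x ahead of the robot, y to its left, z up, the work surface at z = 0. Lengths are in m, angles in degrees, forces in N, time in s.
With the tool pointing down it reaches from about 0.25 to 0.725 m from the base axis. Payload 9.7 kg.
Tool frame: the origin (TCP) lies midway between the tips of the shut fingers; the grasp point (between the pads) lies 19 mm behind it; z points along the fingers, x is the direction in which the jaws open and shut, and the axes are right-handed (so a half turn about z gives the same grasp; the last joint's range is limited). The gripper opens to 85 mm and grips with 20 to 120 N. Pads are 22 mm wide; open, the fingers measure 114 mm over their backs; the gripper's body (76 mm by 85 mm) begins 54 mm behind the grasp point. The pads swing forward as they close: fully open they stand 13 mm farther back than shut.
Start: joints at [74.026, 4.979, 10.078, 95.1, 0, 90], TCP at [0.151, 0.529, 0.231] pointing down, gripper open.
Joint ranges: [-179.16, 179.16], [-48.56, 103.87], [-65.8, 70.77], [-126.05, 130.52], [-82.76, 87.17], [-180, 180]. Speed limits (degrees/s): [127.2, 127.2, 147.25, 180, 180, 180].

INTERFACE

Orientations are given as [roll, pitch, yaw] about the fixed x, y, z axes, in that order (R = Rz(yaw) Ry(pitch) Rx(roll)).
In Python, from workcell import bot, optics gives the robot as it stands.
- The arm moves only by the shell command python3 -m creep 'ROWS' [FORCE]. ROWS is JSON, a list of rows, each a list of 7 numbers: the shift along the tool's x, y, z in m, then the turn, a rotation vector about the tool's x, y, z in rad, then the opening, from 0 (shut) to 1 (fully open). A call has 1 to 8 rows; each row is the pose to reach, as a shift and turn from the pose commanded when the call began, along the tool's axes at that moment; what a row does not reach only later rows make up. A row lasts 1/10 s, in which the tool goes at most 50 mm and 8.59 degrees, less where a joint would pass 70% of its speed; a pose out of reach is approached as far as the arm can. A call with a gripper value outside its range is refused whole. The fingers move at their own pace and stop on an object; FORCE is the grip in N (left out, the last holds). Time passes only in rows, so rows that repeat a pose let the fingers close. It gives the time, the measured TCP pose, the force and the opening at its end, in the units of the state.
- bot.get_obs(): the state, without advancing time (a new reading comes with each control period).
- optics.camera(name): name is "scene" or "top" or "wrist"; returns the picture (420x560x3 uint8, red, green, blue); there is no depth.
- optics.camera_params(name): a dict with "camera_matrix" (3x3 intrinsics, pixels), "D" ([k1, k2, p1, p2, k3] as OpenCV has them; the pictures are not rectified), "R" (3x3) and "t" (3): a world point X has camera coordinates R X + t; the wrist camera has in their place "mount" (4x4, takes a point from camera to tool coordinates, whose origin is the TCP and whose axes are the tool frame's). Camera axes: x right, y down, z forward; pixel columns grow to the right and rows downward; lengths in m; the calibration is good to about 2 mm. A picture is of the moment at which its call begins: read the wrist's pose just before it. camera_params takes no time and is no camera call.
- bot.job_done(): hands the job in, once; it reports no verdict.
The state is a dict: "time": time; "q": joint angles; "qd": joint speeds; "joint_efforts": joint torques, N m; "ee_pos": TCP position; "tcp_rot": TCP orientation; "wrist_force": force on the tool from outside, world axes, zero at the start; "torque": the same for the moment, N m; "opening": finger opening in m.
Only numpy, scipy, OpenCV 4.12 (cv2) and the standard library are available. Lean on these libraries where they do the work, as an engineer would, in place of code of your own. Each camera call takes 0.05 s, during which the arm holds its last target.

## Working session

There is one attempt and no reset: what is moved stays moved. The work goes in short steps, Python scripts to look and compute and a shell command to move; the robot and the scene stay as the last step left them, time stands still between calls to the robot, and variables do not carry over. Pictures are saved under pics/ and viewed, and the job is handed in when it is done.

```bash
ls; mkdir -p pics; python3 - <<'E'
from workcell import bot, optics
import cv2
print(bot.get_obs())
for n in ["scene","top","wrist"]:
    p=optics.camera_params(n); print(n,p)
    cv2.imwrite(f"pics/{n}0.png",optics.camera(n)[:,:,::-1])
E
```

```text
pics
{'time': 0.0, 'q': array([7.40270030e+01, 5.00981917e+00, 1.00339150e+01, 9.50985997e+01,
       1.16924181e-03, 9.00001751e+01]), 'qd': array([ 0.01966894, -0.00095665, -0.07668399, -0.00044971, -0.01595007,
        0.10287377]), 'joint_efforts': array([-3.22016807e-03, -5.20396650e+01,  4.64799249e+01,  1.63548131e-02,
       -1.76177346e-04,  1.47358247e-05]), 'ee_pos': array([0.15128328, 0.52854861, 0.23059052]), 'tcp_rot': array([-1.79998831e+02,  7.45038680e-02,  7.40268280e+01]), 'wrist_force': array([ 0.28261357, -0.36633615,  0.02835549]), 'torque': array([ 0.04858709, -0.06674543, -0.0272164 ]), 'opening': 0.08563052382748332}
scene {'camera_matrix': array([[543.35993078,   0.        , 270.69759041],
       [  0.        , 543.35993078, 207.03007019],
       [  0.        ,   0.        ,   1.        ]]), 'D': array([-0.01244641,  0.        ,  0.        ,  0.        ,  0.        ]), 'R': array([[-0.81349847,  0.58139121, -0.01430039],
       [ 0.45004552,  0.61376107, -0.64865736],
       [-0.36834666, -0.5341176 , -0.76094621]]), 't': array([ 0.4129994 , -0.20051738,  1.
[... 367 characters left out ...]
,
       [ 0.1719141 , -0.02391859, -0.98482153]]), 't': array([0.03501286, 0.57093184, 1.16032764])}
wrist {'camera_matrix': array([[369.96820639,   0.        , 278.79193461],
       [  0.        , 369.96820639, 210.93815919],
       [  0.        ,   0.        ,   1.        ]]), 'D': array([0.0213775, 0.       , 0.       , 0.       , 0.       ]), 'mount': array([[ 9.99999859e-01, -1.73697759e-04,  5.01650458e-04,
         1.30636074e-03],
       [ 2.02516689e-05,  9.56751189e-01,  2.90907482e-01,
        -7.61222555e-02],
       [-5.30484650e-04, -2.90907430e-01,  9.56751057e-01,
        -1.43623972e-01],
       [ 0.00000000e+00,  0.00000000e+00,  0.00000000e+00,
         1.00000000e+00]])}
```

View pics/scene0.png

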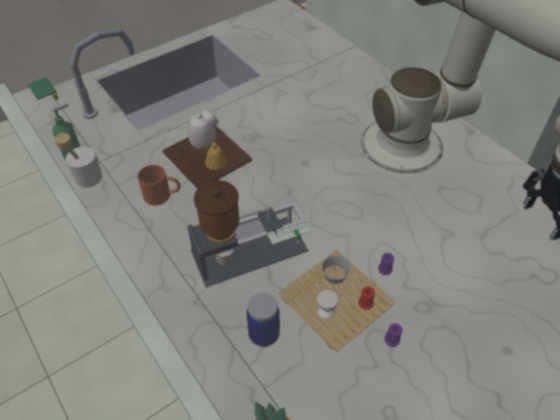

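View pics/top0.png

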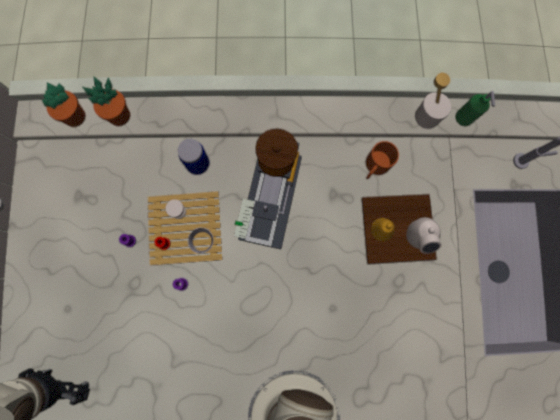

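View pics/wrist0.png

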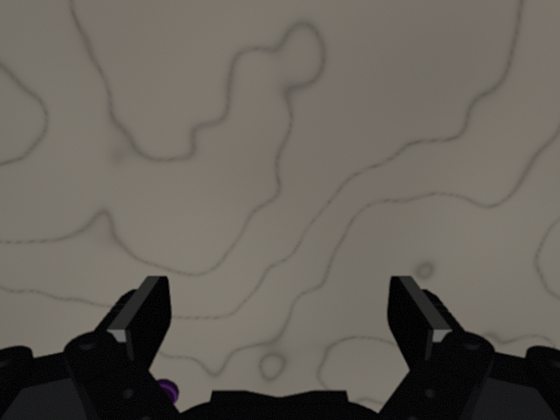

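The scene picture shows the red sleeve at (367,297), the egg cup at (327,303) and the ring at (335,268). In the top picture the sleeve is at (162,243), and purple decoys stand on the counter. The dispenser carriage is near top (264,212), with the green clip at (240,223). Next I measure these.

```bash
cat > h.py <<'E'
import numpy as np, cv2
from workcell import bot, optics
from scipy.spatial.transform import Rotation as Ro
def pose():
    o=bot.get_obs(); return Ro.from_euler('xyz',o['tcp_rot'],degrees=True).as_matrix(), np.array(o['ee_pos'])
def cam(name, P=None):
    p=optics.camera_params(name); K=p['camera_matrix'];D=np.array(p['D'])
    if name=='wrist':
        R,t=P; M=p['mount']; Rc=R@M[:3,:3]; c=R@M[:3,3]+t
        return K,D,Rc.T,-Rc.T@c
    return K,D,p['R'],np.array(p['t'])
def ray(C,uv):
    K,D,R,t=C; n=cv2.undistortPoints(np.array([[uv]],float),K,D)[0,0]
    d=R.T@np.array([n[0],n[1],1]); return -R.T@t, d/np.linalg.norm(d)
def plane(C,uv,z):
    c,d=ray(C,uv); return c+d*(z-c[2])/d[2]
def tri(rays):
    A=np.zeros((3,3));b=np.zeros(3)
    for c,d in rays:
        Q=np.eye(3)-np.outer(d,d);A+=Q;b+=Q@c
    X=np.linalg.solve(A,b); return X,[np.linalg.norm(np.cross(X-c,d)) for c,d in rays]
def proj(C,X):
    K,D,R,t=C; return cv2.projectPoints(np.array([X],float),cv2.Rodrigues(R)[0],t,K,D)[0].ravel()
def red(img):
    h=cv2.cvtColor(img,cv2.COLOR_RGB2HSV)
    m=(((h[...,0]<5)|(h[...,0]>174))&(h[...,1]>180)&(h[...,2]>60)).astype(np.uint8)
    return comps(m)
def green(img):
    h=cv2.cvtColor(img,cv2.COLOR_RGB2HSV)
    m=((h[...,0]>45)&(h[...,0]<85)&(h[...,1]>120)&(h[...,2]>60)).astype(np.uint8)
    return comps(m)
def comps(m):
    n,l,s,c=cv2.connectedComponentsWithStats(m)
    return l,[(s[i].tolist(),c[i].round(1).tolist(),i) for i in range(1,n) if s[i][4]>8]
E
python3 - <<'E'
from h import *
s=cv2.imread('pics/scene0.png')[:,:,::-1].copy();t=cv2.imread('pics/top0.png')[:,:,::-1].copy()
for im,n in((s,'scene'),(t,'top')):
    print(n,'red',red(im)[1]); print('green',green(im)[1])
C=[cam('scene'),cam('top')]
print(tri([ray(C[0],(367,298)),ray(C[1],(162,243))]))
a=s[200:320,170:410];b=t[130:270,140:320]
cv2.imwrite('pics/sc.png',cv2.resize(a,None,fx=3.3,fy=3.3,interpolation=cv2.INTER_CUBIC)[:,:,::-1])
cv2.imwrite('pics/tc.png',cv2.resize(b,None,fx=4,fy=4,interpolation=cv2.INTER_CUBIC)[:,:,::-1])
E
```

```text
scene red []
green []
top red [([155, 237, 15, 12, 117], [161.9, 242.4], 1)]
green [([86, 79, 17, 21, 133], [95.5, 90.7], 1), ([105, 81, 5, 10, 28], [107.2, 86.1], 2), ([44, 84, 23, 22, 289], [53.6, 94.8], 3), ([104, 93, 6, 5, 15], [106.1, 95.3], 5), ([471, 95, 18, 15, 122], [477.3, 100.2], 6), ([98, 98, 5, 5, 18], [99.8, 99.7], 7), ([236, 222, 6, 3, 17], [238.4, 223.1], 14)]
(array([0.48480732, 0.37003624, 0.0375699 ]), [np.float64(0.0001300647648388671), np.float64(0.0001300647648388622)])
```

View pics/sc.png

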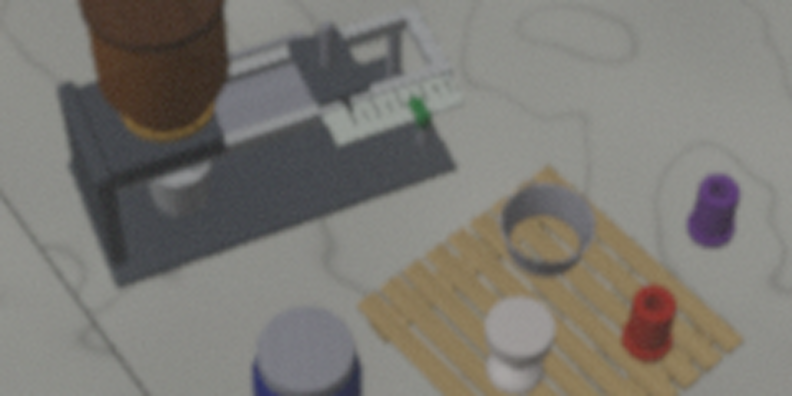

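View pics/tc.png

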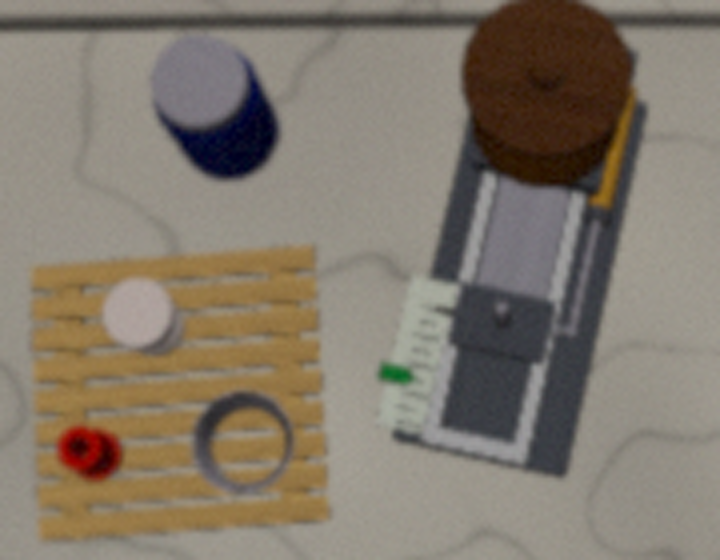

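```bash
cat >> h.py <<'E'
def delta(target, yaw=None):
    """tool-frame shift & turn from current pose to target TCP with tool down at yaw"""
    R,p=pose(); d=R.T@(np.array(target)-p)
    out=d
    r=np.zeros(3)
    if yaw is not None:
        Rt=Ro.from_euler('xyz',[180,0,yaw],degrees=True).as_matrix(); r=Ro.from_matrix(R.T@Rt).as_rotvec()
    print('shift',d.round(4),'turn',r.round(4)); return d,r
E
python3 - <<'E'
from h import *
S,T=cam('scene'),cam('top')
cr=lambda u,v:(170+u/3.3,200+v/3.3); ct=lambda u,v:(140+u/4,130+v/4)
print('pin',tri([ray(S,cr(327,30)),ray(T,ct(502,313))]), plane(T,ct(502,313),.1565))
print('clip',tri([ray(S,cr(418,105)),ray(T,ct(397,374))]))
print('rail L',plane(T,ct(425,440),.1),plane(T,ct(490,175),.1)); print('rail R',plane(T,ct(518,455),.1),plane(T,ct(578,200),.1))
print('ring',plane(T,ct(243,442),.046),'egg',plane(T,ct(138,313),.076))
print('slv top',plane(T,ct(79,450),.069))
delta([0.47,0.365,0.22],76)
E
```

```text
pin (array([0.56359472, 0.0745845 , 0.14454515]), [np.float64(0.00016036104692048695), np.float64(0.00016036104692059678)]) [0.561528   0.07431241 0.1565    ]
clip (array([0.53015643, 0.14620219, 0.10069715]), [np.float64(0.00022240214330872138), np.float64(0.00022240214330870444)])
rail L [0.48556913 0.127047   0.1       ] [0.66868848 0.08306884 0.1       ]
rail R [0.47505284 0.06472285 0.1       ] [0.65065962 0.02254093 0.1       ]
ring [0.49066288 0.2582451  0.046     ] egg [0.57776821 0.32848961 0.076     ]
slv top [0.48312724 0.36815622 0.069     ]
shift [-0.0696  0.3514  0.0108] turn [-0.      0.001  -0.0344]
```

```bash
python3 -m creep '[[-0.009,0.044,0.001,0,0,-0.006,0.8],[-0.018,0.088,0.003,0,0,-0.012,0.8],[-0.026,0.132,0.004,0,0,-0.018,0.8],[-0.035,0.176,0.005,0,0,-0.024,0.8],[-0.043,0.22,0.007,0,0,-0.03,0.8],[-0.052,0.264,0.008,0,0,-0.035,0.8],[-0.061,0.308,0.01,0,0,-0.04,0.8],[-0.07,0.351,0.011,0,0,-0.043,0.8]]' 
python3 -m creep '[[0,0,0,0,0,0,0.8],[0,0,0,0,0,0,0.8]]'
python3 - <<'E'
from h import *
P=pose(); im=optics.camera('wrist'); print(P[1], bot.get_obs()['tcp_rot'],bot.get_obs()['qd'].round(2), bot.get_obs()['time'])
cv2.imwrite('pics/w1.png',im[:,:,::-1]); print(red(im)[1]); np.savez('w1.npz',R=P[0],t=P[1])
print(proj(cam('wrist',P),[.484,.369,.069]),proj(cam('wrist',P),[.484,.369,.014]))
E
```

```text
time: 0.95
ee_pos: [0.471, 0.3636, 0.2199]
tcp_rot: [-180.0, 0.0, 76.5]
wrist_force: [0.1, 0.9, -0.1]
opening: 0.0685
time: 1.15
ee_pos: [0.4701, 0.3642, 0.2196]
tcp_rot: [-179.9, 0.1, 76.4]
wrist_force: [-0.7, 0.2, -0.3]
opening: 0.068
[0.47007163 0.36416754 0.21958093] [-1.79958576e+02  2.77630866e-02  7.64529963e+01] [ 1.49 -0.77 -0.31  0.08 -0.04  0.08] 1.2
[([270, 178, 39, 50, 1071], [289.5, 203.8], 1)]
[286.70202508 209.96294539] [285.56336688 193.70790029]
```

View pics/w1.png

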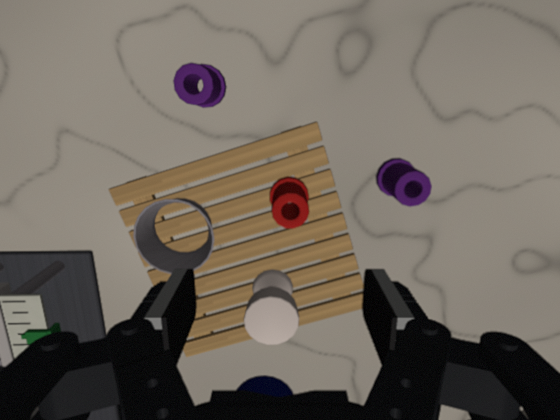

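```bash
python3 - <<'E'
from h import *
im=cv2.imread('pics/w1.png')[:,:,::-1].copy(); d=np.load('w1.npz'); W=cam('wrist',(d['R'],d['t']))
l,c=red(im); print(c)
a=im[170:240,250:330]; cv2.imwrite('pics/w1c.png',cv2.resize(a,None,fx=7,fy=7,interpolation=cv2.INTER_CUBIC)[:,:,::-1])
g=cv2.cvtColor(im,cv2.COLOR_RGB2HSV)[...,2]
print(g[196:232:2,270:312:2])
E
```

```text
[([270, 178, 39, 50, 1071], [289.5, 203.8], 1)]
[[120  96  39  43  57 100 123 127 131 130 131 131 130 130 125 104  71  52
  104 120 144]
 [118  85  37  55 106 128 129 131 132 134 133 134 133 133 132 130 121  75
   81 109  92]
 [120  77  50 102 128 130 131 133 135 140 139 137 136 134 133 132 132 115
   69 103 117]
 [119  67  96 128 131 132 134 136 128 119 114 102 124 137 136 135 131 128
   97 117 140]
 [129  66 118 130 131 133 134 101  69  61  59  56  58  93 133 134 133 132
  125 113 137]
 [135  82 127 129 131 134 103  55  58  58  59  53  44  41 103 134 133 132
  131 114 141]
 [136 105 129 129 132 130  69  53  56  55  52  51  48  41  58 124 133 132
  132 117 149]
 [100 113 132 132 132 120  56  54  55  54  55  50  48  43  46 118 133 132
  132 119 142]
 [109 118 130 130 131 121  58  55  56  54  53  51  48  44  45 113 132 133
  132 125 136]
 [137 118 129 131 130 126  70  52  56  54  55  50  48  40  63 125 132 132
  132 124 137]
 [135 118 131 132 131 131 107  59  54  54  53  51  47  51 100 129 133 133
  132 129 137]
 [139 133 130 132 131 131 128 103  71  56  52  54  65 101 127 131 133 135
  131 139 144]
 [147 147 136 133 135 132 130 131 122 109 105 109 121 129 132 133 136 136
  134 139 130]
 [144 141 138 131 134 135 133 132 130 131 129 131 132 134 134 136 133 117
  100  79  78]
 [138 135 135 132 136 138 137 135 135 134 134 134 136 136 137 136  99  82
  105 121 135]
 [135 136 136 137 136 135 140 141 141 139 141 140 139 136 129 127 126 135
  138 138 137]
 [137 136 134 128 135 139 137 120 104 106 118 131 137 134 136 137 138 138
  137 136 138]
 [138 138 129 123 110  90  77  82 105 120 133 136 137 136 136 135 137 138
  138 144 147]]
```

View pics/w1c.png

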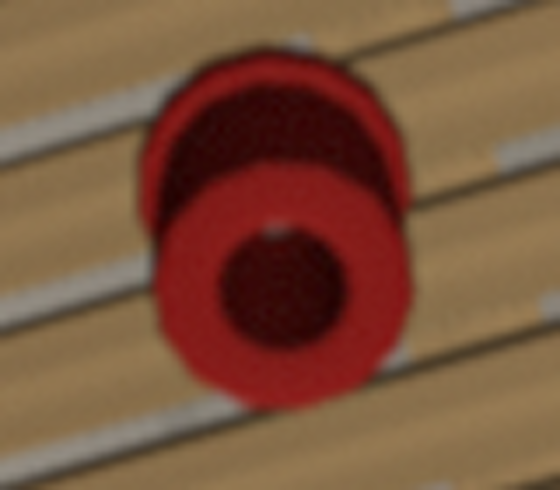

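```bash
python3 - <<'E'
from h import *
d=np.load('w1.npz'); W=cam('wrist',(d['R'],d['t'])); S,T=cam('scene'),cam('top')
uv=(290.6,210.6)
print(plane(W,uv,.069))
print(tri([ray(W,uv),ray(T,(159.75,242.5))]),tri([ray(W,uv),ray(S,(368.5,291.5))]),tri([ray(W,uv),ray(S,(368.5,291.5)),ray(T,(159.75,242.5))]))
X=plane(W,uv,.069); delta([X[0],X[1],.10],76.5);
E
```

```text
[0.4853008  0.37202054 0.069     ]
(array([0.48531338, 0.37078894, 0.06334024]), [np.float64(0.001919187248076382), np.float64(0.001919187248076384)]) (array([0.48551389, 0.37145342, 0.06919475]), [np.float64(0.0006278590242198358), np.float64(0.0006278590242198437)]) (array([0.48460659, 0.3702607 , 0.06672062]), [np.float64(0.0021414571196676038), np.float64(0.00035941438863133627), np.float64(0.0018866616316040546)])
shift [0.0108 0.0139 0.1199] turn [-0.0007  0.0005 -0.0008]
```

```bash
python3 -m creep '[[0.0054,0.007,0.03,0,0,0,0.75],[0.0108,0.014,0.065,0,0,0,0.75],[0.0108,0.014,0.1,0,0,0,0.75],[0.0108,0.014,0.12,0,0,0,0.75],[0.0108,0.014,0.12,0,0,0,0.75],[0.0108,0.014,0.12,0,0,0,0.75]]'
python3 - <<'E'
from h import *
P=pose(); im=optics.camera('wrist'); print(P[1], bot.get_obs()['tcp_rot'])
cv2.imwrite('pics/w2.png',im[:,:,::-1]); print(red(im)[1]); np.savez('w2.npz',R=P[0],t=P[1])
print(proj(cam('wrist',P),[.4853,.372,.069]))
E
```

```text
time: 1.8
ee_pos: [0.4849, 0.3729, 0.1012]
tcp_rot: [180.0, -0.0, 76.6]
wrist_force: [0.4, -0.3, 1.5]
opening: 0.064
[0.4848741  0.37288386 0.10124544] [ 1.79931343e+02 -9.15853287e-02  7.65592343e+01]
[([246, 196, 58, 42, 618], [275.4, 210.4], 1), ([285, 212, 7, 10, 22], [287.2, 216.6], 6), ([244, 218, 59, 64, 2099], [273.5, 252.5], 12), ([267, 254, 6, 4, 11], [269.5, 255.5], 28), ([267, 259, 4, 6, 9], [268.2, 261.4], 30)]
[274.41283691 254.03817581]
```

View pics/w2.png

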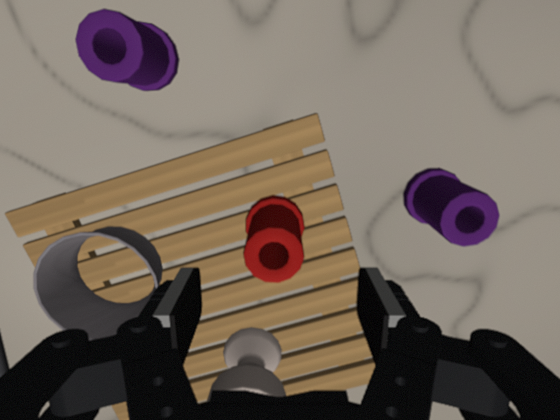

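The sleeve's top circle centre is at about (273.5,253), which matches the prediction of (274.4,254). The fingers straddle it and the ring is clear of the left finger. Going down.

```bash
python3 - <<'E'
from h import *
d=np.load('w2.npz'); W=cam('wrist',(d['R'],d['t']))
X=plane(W,(273.7,252.7),.069);d2=np.load('w1.npz'); print(X,tri([ray(W,(273.7,252.7)),ray(cam('wrist',(d2['R'],d2['t'])),(290.6,210.6))]),delta([X[0],X[1],.028],76.5))
E
```

```text
shift [-0.0016 -0.0008  0.0741] turn [ 0.0012 -0.0016  0.001 ]
[0.48449018 0.37181898 0.069     ] (array([0.48632745, 0.37161652, 0.06502726]), [np.float64(0.00030544598835031365), np.float64(0.00030544598835031874)]) (array([-0.0015538 , -0.00076414,  0.07407291]), array([ 0.00119746, -0.00159908,  0.00103288]))
```

```bash
python3 -m creep '[[-0.0008,-0.0004,0.02,0,0,0,0.75],[-0.0016,-0.0008,0.04,0,0,0,0.75],[-0.0016,-0.0008,0.06,0,0,0,0.75],[-0.0016,-0.0008,0.074,0,0,0,0.75],[-0.0016,-0.0008,0.074,0,0,0,0.75],[-0.0016,-0.0008,0.074,0,0,0,0.75]]'
python3 -m creep '[[0,0,0,0,0,0,0.5],[0,0,0,0,0,0,0.3],[0,0,0,0,0,0,0.2],[0,0,0,0,0,0,0.1],[0,0,0,0,0,0,0],[0,0,0,0,0,0,0],[0,0,0,0,0,0,0],[0,0,0,0,0,0,0]]' 50
python3 - <<'E'
from h import *
P=pose(); im=optics.camera('wrist'); print(P[1], bot.get_obs()['tcp_rot'])
cv2.imwrite('pics/w3.png',im[:,:,::-1]); np.savez('w3.npz',R=P[0],t=P[1])
E
```

```text
time: 2.45
ee_pos: [0.4849, 0.3712, 0.0275]
tcp_rot: [180.0, -0.1, 76.5]
wrist_force: [-0.3, -0.4, 1.6]
opening: 0.0642
time: 3.25
ee_pos: [0.4851, 0.3711, 0.0277]
tcp_rot: [179.9, -0.1, 76.5]
wrist_force: [-1.3, -0.5, 6.3]
opening: 0.0316
[0.48508585 0.3711396  0.02772193] [ 1.79925694e+02 -9.24921142e-02  7.64870948e+01]
```

View pics/w3.png

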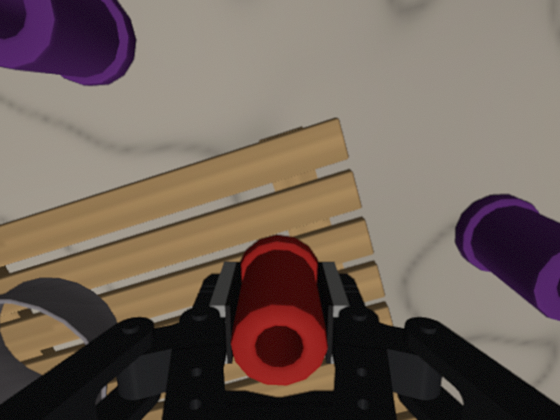

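The sleeve is gripped: opening 31.6 mm, upright, top circle at about (279,342), midway between the pads. Lifting and then moving toward the pin at height.

```bash
python3 -m creep '[[0,0,-0.01,0,0,0,0],[0,0,-0.04,0,0,0,0],[0,0,-0.08,0,0,0,0],[0,0,-0.12,0,0,0,0],[0,0,-0.16,0,0,0,0],[0,0,-0.2,0,0,0,0],[0,0,-0.24,0,0,0,0],[0,0,-0.265,0,0,0,0]]' 50
python3 - <<'E'
from h import *
d=np.load('w3.npz');W=cam('wrist',(d['R'],d['t'])); X=plane(W,(279.3,342),.069); print(X, d['R'].T@(X-d['t']))
delta([.562,.0745,.30],76.5); print(bot.get_obs()['opening'])
E
```

```text
time: 4.1
ee_pos: [0.4845, 0.3706, 0.2954]
tcp_rot: [179.9, -0.2, 76.5]
wrist_force: [-0.2, -0.7, -0.2]
opening: 0.0318
[0.48472906 0.37280503 0.069     ] [ 0.00160219 -0.00068231 -0.04127648]
shift [-0.2698  0.1446 -0.005 ] turn [ 0.0024 -0.0029 -0.0002]
0.031797347301939706
```

```bash
python3 -m creep '[[-0.034,0.018,0,0,0,0,0],[-0.068,0.036,0,0,0,0,0],[-0.102,0.054,0,0,0,0,0],[-0.136,0.072,0,0,0,0,0],[-0.17,0.09,0,0,0,0,0],[-0.204,0.108,0,0,0,0,0],[-0.238,0.127,-0.002,0,0,0,0],[-0.27,0.145,-0.005,0,0,0,0]]'
python3 -m creep '[[0,0,0,0.001,-0.002,0,0],[0,0,0,0.001,-0.002,0,0],[0,0,0,0.001,-0.002,0,0]]'
python3 - <<'E'
from h import *
P=pose(); im=optics.camera('wrist'); print(P[1], bot.get_obs()['tcp_rot'])
cv2.imwrite('pics/w4.png',im[:,:,::-1]); np.savez('w4.npz',R=P[0],t=P[1]); print(green(im)[1])
print(proj(cam('wrist',P),[.562,.0745,.1565]))
E
```

```text
time: 4.9
ee_pos: [0.5623, 0.0726, 0.297]
tcp_rot: [180.0, -0.0, 76.5]
wrist_force: [0.4, -0.5, 0.7]
opening: 0.0323
time: 5.2
ee_pos: [0.5622, 0.0749, 0.2966]
tcp_rot: [-179.9, 0.1, 76.5]
wrist_force: [0.5, 0.2, -0.4]
opening: 0.0313
[0.56223175 0.07488813 0.29655701] [-1.79945669e+02  9.96416969e-02  7.65500159e+01]
[([336, 126, 27, 12, 272], [351.0, 131.5], 1)]
[276.60947316 198.6411419 ]
```

View pics/w4.png

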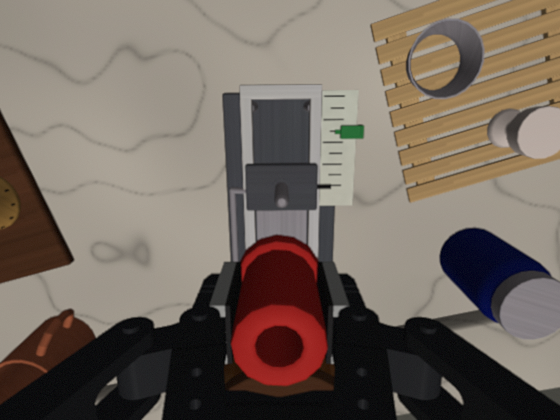

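```bash
python3 - <<'E'
from h import *
im=cv2.imread('pics/w4.png'); a=im[80:240,220:380]; cv2.imwrite('pics/w4c.png',cv2.resize(a,(800//1,800))[0:600]); 
a=im[120:220,240:373];cv2.imwrite('pics/w4c.png',cv2.resize(a,None,fx=6,fy=6,interpolation=cv2.INTER_CUBIC))
E
```

```text
(no output)
```

View pics/w4c.png

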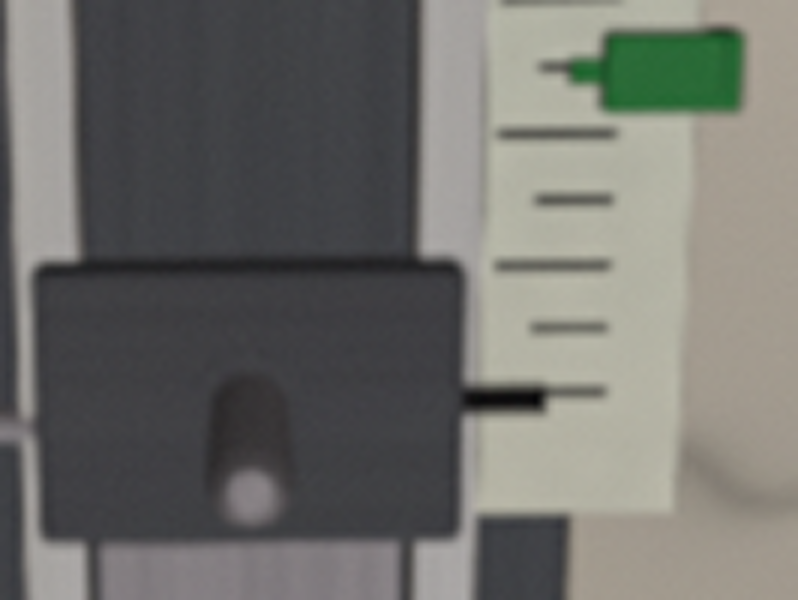

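```bash
python3 - <<'E'
from h import *
d=np.load('w4.npz');R,t=d['R'],d['t'];W=cam('wrist',(R,t));S,T=cam('scene'),cam('top')
cc=lambda u,v:(240+u/6,120+v/6)
pin=plane(W,cc(250,493),.1565);base=plane(W,cc(250,405),.1085)
ptr=plane(W,cc(545,400),.103); clip=plane(W,cc(570,71),.103)
# direction from rails' inner edges at z .1
l=[plane(W,cc(u,v),.1) for u,v in((75,30),(90,590))]; r=[plane(W,cc(u,v),.1) for u,v in((418,30),(410,590))]
c=[plane(W,cc(u,v),.1085) for u,v in((40,265),(462,262),(42,540),(460,540))]
for a in(l,r): v=a[1]-a[0]; print('rail',np.degrees(np.arctan2(v[1],v[0])))
for a,b in((c[0],c[1]),(c[2],c[3])): v=b-a; print('car',np.degrees(np.arctan2(v[1],v[0]))-90,np.linalg.norm(v))
print('car center',np.mean(c,0),'len',np.linalg.norm(c[2]-c[0]))
print('pin',pin,'base',base,'ptr',ptr,'clip',clip)
cr=lambda u,v:(170+u/3.3,200+v/3.3); ct=lambda u,v:(140+u/4,130+v/4)
print('tri pin',tri([ray(W,cc(250,493)),ray(S,cr(327,30))]),tri([ray(W,cc(250,493)),ray(T,ct(502,310))]))
print('tri clip',tri([ray(W,cc(570,71)),ray(S,cr(413,101))]))
for yaw in(-13.5,-14):
  x=np.array([np.cos(np.radians(yaw)),np.sin(np.radians(yaw)),0]); y=np.array([-x[1],x[0],0])
  print('pull',-(clip-ptr)@x,'pin->ptr',(ptr-pin)@x,(ptr-pin)@y)
print('pin in tool',R.T@(pin-t))
E
```

```text
rail -13.113673215762887
rail -12.92097489347841
car -13.07081934641235 0.06342254430409834
car -13.469328093913845 0.06521149959579749
car center [0.56510932 0.07834469 0.1085    ] len 0.04317451276242985
pin [0.56575797 0.07773146 0.1565    ] base [0.56517179 0.07818118 0.1085    ] ptr [0.57636312 0.12272145 0.103     ] clip [0.52797083 0.13600779 0.103     ]
tri pin (array([0.56678174, 0.07804985, 0.1504603 ]), [np.float64(0.0008862568991532862), np.float64(0.0008862568991534876)]) (array([0.56571973, 0.07592094, 0.15166404]), [np.float64(0.0020231329383045534), np.float64(0.0020231329383047177)])
tri clip (array([0.52846264, 0.13731795, 0.09518905]), [np.float64(0.0005379809484398378), np.float64(0.0005379809484397479)])
pull 0.050156839735116227 pin->ptr -0.0001905744789140757 0.04622263263569259
pull 0.05016908685251639 pin->ptr -0.0005939306669455417 0.04621920956452056
pin in tool [0.00382786 0.00290156 0.1400479 ]
```

Wrist view: pin tip at (281.7,202.2), pointer tip at (330.8,186.7), green clip tip at (335,131.8). The pointer sits 46.2 mm beside the pin, the carriage measures 43×64 mm, and both match the text. The dispenser's yaw is about -13.2° and the pull about 50 mm. Going down above the pin for a second look.

```bash
python3 -m creep '[[0.001,0.002,0.02,0,0,0.005,0],[0.0022,0.0036,0.045,0,0,0.005,0],[0.0022,0.0036,0.07,0,0,0.005,0],[0.0022,0.0036,0.085,0,0,0.005,0],[0.0022,0.0036,0.085,0,0,0.005,0],[0.0022,0.0036,0.085,0,0,0.005,0],[0.0022,0.0036,0.085,0,0,0.005,0]]'
python3 - <<'E'
from h import *
P=pose(); im=optics.camera('wrist'); print(P[1], bot.get_obs()['tcp_rot'])
cv2.imwrite('pics/w5.png',im[:,:,::-1]); np.savez('w5.npz',R=P[0],t=P[1])
W=cam('wrist',P);print(proj(W,[.5658,.0777,.1565]),proj(W,[.5652,.0782,.1085]))
for n in('scene','top'): cv2.imwrite(f'pics/{n}5.png',optics.camera(n)[:,:,::-1])
a=cv2.imread('pics/scene5.png')[150:270,180:380];cv2.imwrite('pics/s5c.png',cv2.resize(a,None,fx=4,fy=4,interpolation=cv2.INTER_CUBIC))
E
```

```text
time: 5.95
ee_pos: [0.5666, 0.076, 0.2127]
tcp_rot: [180.0, 0.1, 76.2]
wrist_force: [-0.5, 0.1, -0.0]
opening: 0.0317
[0.56663245 0.07600886 0.21268889] [1.79955443e+02 7.45768507e-02 7.62293687e+01]
[278.85368217 234.31759444] [279.38340667 209.20594586]
```

View pics/w5.png

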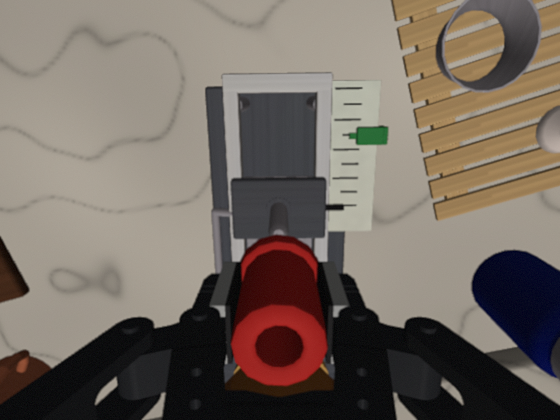

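View pics/s5c.png

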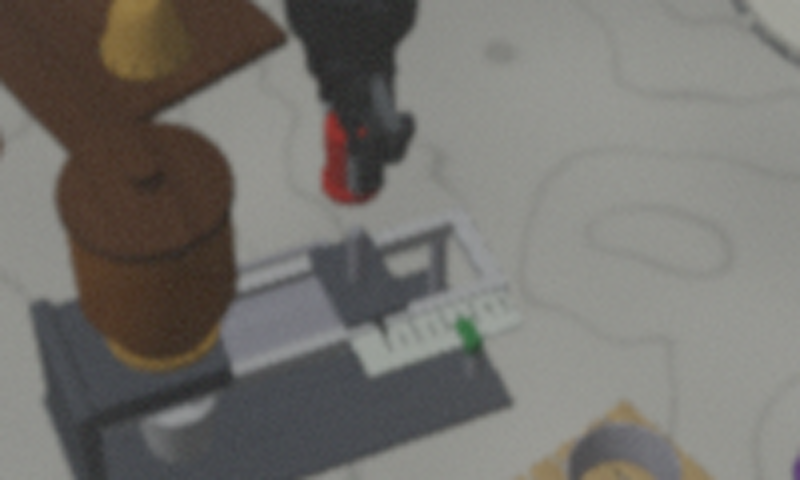

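```bash
python3 - <<'E'
from h import *
d=np.load('w5.npz');R,t=d['R'],d['t'];W=cam('wrist',(R,t))
im=cv2.imread('pics/w5.png')[:,:,::-1].copy();l,c=red(im)
print(c)
h=cv2.cvtColor(im,cv2.COLOR_RGB2HSV); m=((h[...,0]<8)|(h[...,0]>172))&(h[...,1]>150)&(h[...,2]>35)
for r in range(232,275,3):
    x=np.where(m[r,200:360])[0]+200; print(r,(x.min(),x.max(),(x.min()+x.max())/2) if len(x) else None)
th=np.linspace(0,2*np.pi,200)
for z,rad in((.0137,.019),(.0037,.019),(-.0413,.016)):
  pts=np.array([proj(W,R@np.array([.0016+rad*np.cos(a),-.0007+rad*np.sin(a),z])+t) for a in th]); print(z,pts.min(0),pts.max(0))
a=im[190:250,230:340]; cv2.imwrite('pics/w5c.png',cv2.resize(a,None,fx=7,fy=7,interpolation=cv2.INTER_CUBIC)[:,:,::-1])
E
```

```text
[([231, 236, 97, 150, 9390], [281.6, 316.1], 1)]
232 None
235 None
238 (np.int64(264), np.int64(294), np.float64(279.0))
241 (np.int64(258), np.int64(299), np.float64(278.5))
244 (np.int64(254), np.int64(304), np.float64(279.0))
247 (np.int64(251), np.int64(308), np.float64(279.5))
250 (np.int64(246), np.int64(310), np.float64(278.0))
253 (np.int64(245), np.int64(312), np.float64(278.5))
256 (np.int64(244), np.int64(314), np.float64(279.0))
259 (np.int64(242), np.int64(316), np.float64(279.0))
262 (np.int64(241), np.int64(317), np.float64(279.0))
265 (np.int64(240), np.int64(317), np.float64(278.5))
268 (np.int64(241), np.int64(317), np.float64(279.0))
271 (np.int64(241), np.int64(317), np.float64(279.0))
274 (np.int64(241), np.int64(317), np.float64(279.0))
0.0137 [238.28767599 229.03151836] [319.90995788 303.60451309]
0.0037 [235.90888002 236.9737259 ] [322.3501465  315.30613873]
-0.0413 [229.74639614 297.88221595] [328.9135569  383.06097528]
```

View pics/w5c.png

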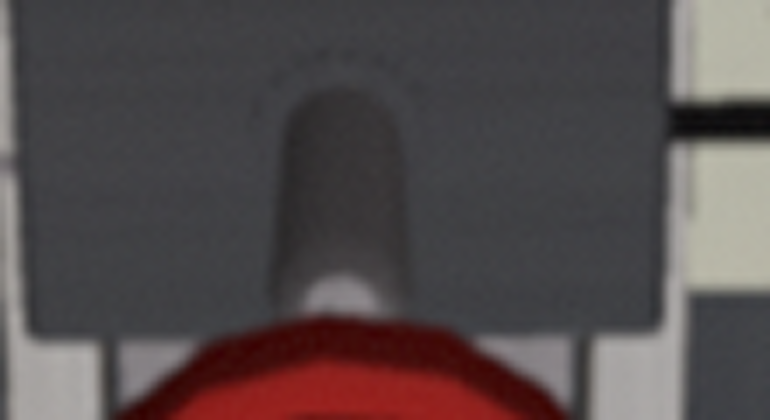

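```bash
python3 - <<'E'
from h import *
from scipy.optimize import least_squares
d=np.load('w5.npz');R,t=d['R'],d['t'];W=cam('wrist',(R,t))
im=cv2.imread('pics/w5.png')[:,:,::-1].copy();h=cv2.cvtColor(im,cv2.COLOR_RGB2HSV)
m=((h[...,0]<8)|(h[...,0]>172))&(h[...,1]>150)&(h[...,2]>35)
for c in(270,279,288): print(c,[int(v) for v in h[230:250,c,2]], [int(v) for v in h[290:330:1,c,2]],[int(v) for v in h[374:392,c,2]])
for r in(335,340,345,350): x=np.where(m[r,215:345])[0]+215; print(r,x.min(),x.max(), [int(v) for v in h[r,225:240,2]])
a=im[225:395,215:345]; cv2.imwrite('pics/w5d.png',cv2.resize(a,None,fx=3.5,fy=3.5,interpolation=cv2.INTER_CUBIC)[:,:,::-1])
E
```

```text
270 [56, 60, 60, 63, 66, 64, 60, 59, 61, 64, 64, 68, 90, 123, 142, 146, 149, 150, 151, 146] [63, 64, 62, 64, 62, 64, 60, 63, 62, 64, 62, 65, 67, 70, 89, 117, 136, 142, 143, 146, 148, 149, 150, 151, 154, 155, 155, 158, 158, 160, 162, 162, 164, 165, 167, 166, 150, 111, 72, 61] [157, 158, 158, 160, 160, 160, 161, 163, 165, 162, 139, 89, 50, 46, 45, 46, 46, 48]
279 [125, 135, 137, 134, 111, 76, 61, 63, 65, 65, 69, 90, 123, 143, 147, 148, 150, 151, 149, 123] [65, 63, 64, 64, 64, 65, 64, 64, 65, 62, 65, 65, 67, 69, 85, 116, 139, 143, 144, 146, 149, 150, 150, 153, 155, 156, 157, 158, 160, 161, 163, 163, 165, 166, 164, 137, 81, 58, 61, 63] [155, 156, 159, 160, 159, 161, 160, 164, 164, 166, 157, 115, 65, 47, 48, 49, 47, 47]
288 [58, 58, 62, 66, 65, 64, 63, 63, 65, 66, 66, 69, 85, 120, 143, 147, 148, 150, 153, 148] [65, 66, 64, 67, 64, 64, 67, 63, 63, 67, 65, 65, 66, 69, 76, 102, 131, 142, 144, 145, 147, 150, 150, 153, 153, 155, 158, 158, 160, 160, 163, 164, 164, 165, 165, 162, 143, 99, 61, 54] [158, 158, 159, 161, 163, 161, 163, 162, 165, 165, 153, 108, 60, 44, 45, 49, 49, 50]
335 232 326 [16, 32, 37, 37, 38, 33, 31, 55, 96, 131, 144, 145, 147, 149, 152]
340 231 326 [13, 26, 34, 37, 35, 39, 71, 117, 141, 148, 149, 150, 152, 152, 152]
345 231 327 [16, 23, 33, 36, 36, 52, 104, 140, 148, 150, 151, 153, 153, 155, 154]
350 232 326 [9, 22, 33, 35, 36, 34, 38, 87, 137, 149, 151, 154, 154, 153, 155]
```

View pics/w5d.png

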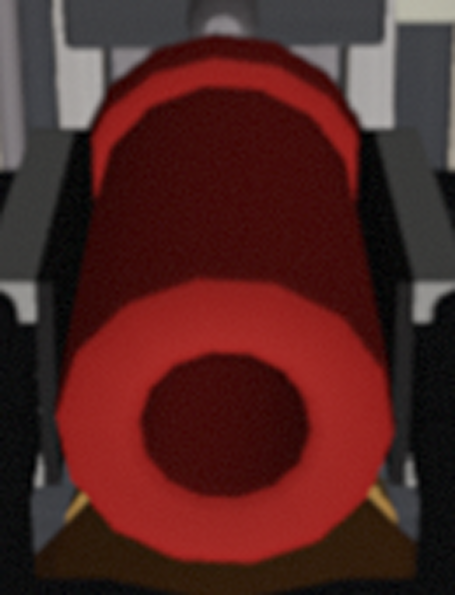

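```bash
python3 - <<'E'
from h import *
from scipy.optimize import least_squares
d=np.load('w5.npz');R,t=d['R'],d['t'];W=cam('wrist',(R,t))
rw=lambda y,z:proj(W,R@np.array([.0015,y,z])+t)[1]
cl=lambda x,y,z:proj(W,R@np.array([x,y,z])+t)[0]
def f(p,full=True):
    y,zb,k=p  # axis y at bottom, bottom z, tilt dy/dz upward
    Y=lambda hh:y+k*hh; Z=lambda hh:zb-hh
    return np.array([rw(Y(0)-.019,Z(0))-235,rw(Y(.01)-.019,Z(.01))-241.5,rw(Y(.01)-.016,Z(.01))-249.3,
      rw(Y(.055)-.016,Z(.055))-305,rw(Y(.055)+.016,Z(.055))-385.2,
      cl(.0175,Y(.055),Z(.055))-cl(-.0145,Y(.055),Z(.055))-96.4])
for fix in(True,False):
    g=(lambda p:f([p[0],p[1],0])) if fix else f
    r=least_squares(g,[0,.0137] if fix else [0,.0137,0],x_scale=.001); print(r.x,r.fun.round(2))
cc=(230+340/7,190+297/7)
print('pin tool', R.T@(plane(W,cc,.1565)-t),R.T@(plane(W,(230+340/7,190+107/7),.1085)-t))
E
```

```text
[0.00306345 0.01654439] [-0.36  1.22 -0.19 -1.26  0.8  -0.34]
[0.0030678  0.01688643 0.00600698] [-0.62  1.07 -0.36 -0.9   0.86 -0.67]
pin tool [ 0.00135492 -0.0024056   0.05618559] [ 0.0013555  -0.00483387  0.10418404]
```

```bash
python3 - <<'E'
from h import *
d=np.load('w5.npz');R,t=d['R'],d['t'];W=cam('wrist',(R,t))
from scipy.optimize import least_squares
rw=lambda y,z:proj(W,R@np.array([.0015,y,z])+t)[1]
for s in(1,.98):
  for zb in(.0137,.0155):
    g=lambda p:[rw(p[0]-.019*s,zb)-235,rw(p[0]-.019*s,zb-.01)-241.5,rw(p[0]-.016*s,zb-.055)-305,rw(p[0]+.016*s,zb-.055)-385.2]
    r=least_squares(g,[0],x_scale=.001);print(s,zb,r.x,r.fun.round(1))
E
python3 -m creep '[[0,-0.001,0.01,0,0,0,0],[0,-0.0025,0.025,0,0,0,0],[0,-0.0025,0.038,0,0,0,0],[0,-0.0025,0.041,0,0,0,0],[0,-0.0025,0.044,0,0,0,0],[0,-0.0025,0.046,0,0,0,0],[0,-0.0025,0.048,0,0,0,0],[0,-0.0025,0.048,0,0,0,0]]'
```

```text
1 0.0137 [0.00135237] [-1.7 -0.  -1.3  2.9]
1 0.0155 [0.00242626] [-0.9  0.8 -1.3  1.5]
0.98 0.0137 [0.00117513] [-1.3  0.4 -0.9  1.7]
0.98 0.0155 [0.00224934] [-0.4  1.2 -0.9  0.3]
time: 6.9
ee_pos: [0.5639, 0.076, 0.1634]
tcp_rot: [-180.0, 0.1, 76.2]
wrist_force: [0.9, 0.0, -0.3]
opening: 0.0313
```

```bash
python3 -m creep '[[0,0,0.003,0,0,0,0],[0,0,0.006,0,0,0,0],[0,0,0.009,0,0,0,0],[0,0,0.009,0,0,0,0]]'
python3 - <<'E'
from h import *
print(pose()[1]); im=optics.camera('wrist'); s=optics.camera('scene')
a=im[100:400,180:400]; b=s[150:270,180:340]
a=cv2.resize(a,(440,600)); b=cv2.resize(b,None,fx=2.2,fy=2.2,interpolation=cv2.INTER_CUBIC)
o=np.zeros((600,800,3),np.uint8); o[:,:440]=a; o[:b.shape[0],445:445+b.shape[1]]=b[:,:355]
cv2.imwrite('pics/c6.png',o[:,:,::-1])
E
```

```text
time: 7.3
ee_pos: [0.5636, 0.0759, 0.1537]
tcp_rot: [-179.9, 0.1, 76.2]
wrist_force: [0.3, 0.4, -0.1]
opening: 0.0315
[0.56358511 0.07593525 0.15369415]
```

View pics/c6.png

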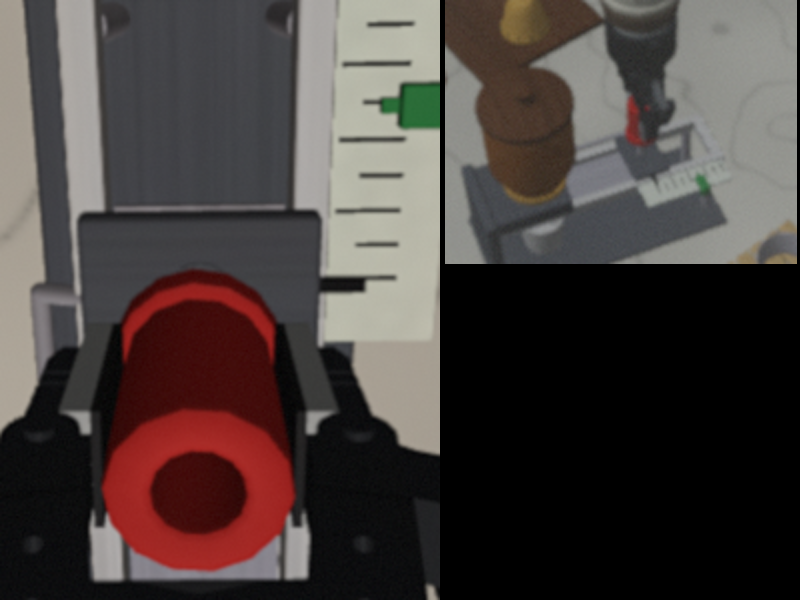

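The sleeve is over the pin: the base ring shows just in front of the flange, the pointer is still at its shut place, and there are no side forces. Going down the rest of the way.

```bash
python3 -m creep '[[0,0,0.004,0,0,0,0],[0,0,0.008,0,0,0,0],[0,0,0.012,0,0,0,0],[0,0,0.016,0,0,0,0],[0,0,0.02,0,0,0,0],[0,0,0.023,0,0,0,0],[0,0,0.026,0,0,0,0],[0,0,0.028,0,0,0,0]]'
python3 -m creep '[[0,0,0.001,0,0,0,0],[0,0,0.002,0,0,0,0],[0,0,0.003,0,0,0,0],[0,0,0.003,0,0,0,0]]'
```

```text
time: 8.2
ee_pos: [0.5637, 0.0759, 0.126]
tcp_rot: [-179.9, 0.1, 76.2]
wrist_force: [0.7, 0.6, -1.3]
opening: 0.0312
time: 8.6
ee_pos: [0.5638, 0.0759, 0.1232]
tcp_rot: [-179.9, 0.1, 76.2]
wrist_force: [-0.3, 0.8, -0.1]
opening: 0.0314
```

```bash
python3 -m creep '[[0,0,0.001,0,0,0,0],[0,0,0.002,0,0,0,0],[0,0,0.002,0,0,0,0],[0,0,0.002,0,0,0,0]]'
python3 -m creep '[[0,0,0.0005,0,0,0,0],[0,0,0.001,0,0,0,0],[0,0,0.001,0,0,0,0],[0,0,0.001,0,0,0,0]]'
```

```text
time: 9.0
ee_pos: [0.5639, 0.0759, 0.1222]
tcp_rot: [-180.0, 0.1, 76.2]
wrist_force: [-1.1, 0.2, 5.1]
opening: 0.0316
time: 9.4
ee_pos: [0.564, 0.0759, 0.1221]
tcp_rot: [180.0, 0.1, 76.2]
wrist_force: [-4.5, -0.0, 10.8]
opening: 0.0318
```

```bash
python3 - <<'E'
from h import *
P=pose(); im=optics.camera('wrist'); cv2.imwrite('pics/w7.png',im[:,:,::-1]); np.savez('w7.npz',R=P[0],t=P[1]); print(P[1],bot.get_obs()['wrist_force'])
E
```

```text
[0.56395521 0.07594665 0.12210047] [-4.67820655 -0.59276665 11.73847376]
```

View pics/w7.png

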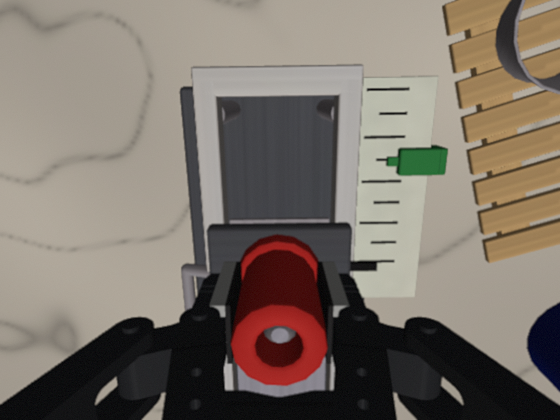

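The sleeve is seated: the pin tip shows inside the bore at (281,335). The pointer tip at (377,267) is still at its shut place and the clip tip is at (387,161). Pulling now.

```bash
python3 -m creep '[[0,-0.005,0,0,0,0,0],[-0.0001,-0.010,0,0,0,0,0],[-0.0002,-0.016,0,0,0,0,0],[-0.0002,-0.022,0,0,0,0,0],[-0.0003,-0.028,0,0,0,0,0],[-0.0004,-0.034,0,0,0,0,0],[-0.0004,-0.040,0,0,0,0,0],[-0.0005,-0.045,0,0,0,0,0]]' 70
python3 -m creep '[[0,0,0,0,0,0,0],[0,0,0,0,0,0,0],[0,0,0,0,0,0,0]]'
python3 - <<'E'
from h import *
P=pose(); im=optics.camera('wrist'); cv2.imwrite('pics/w8.png',im[:,:,::-1]); np.savez('w8.npz',R=P[0],t=P[1]); print(P[1],bot.get_obs()['wrist_force'])
a=im[200:300,340:440]; cv2.imwrite('pics/w8c.png',cv2.resize(a,None,fx=6,fy=6,interpolation=cv2.INTER_CUBIC)[:,:,::-1])
E
```

```text
time: 10.25
ee_pos: [0.5217, 0.0858, 0.1222]
tcp_rot: [179.7, 0.1, 76.2]
wrist_force: [6.2, -3.2, 6.9]
opening: 0.0313
time: 10.55
ee_pos: [0.5218, 0.0858, 0.1222]
tcp_rot: [179.7, 0.1, 76.2]
wrist_force: [6.4, -2.8, 7.5]
opening: 0.0312
[0.52183758 0.08579145 0.12221862] [ 5.32461572 -2.57180015  7.69100368]
```

View pics/w8.png

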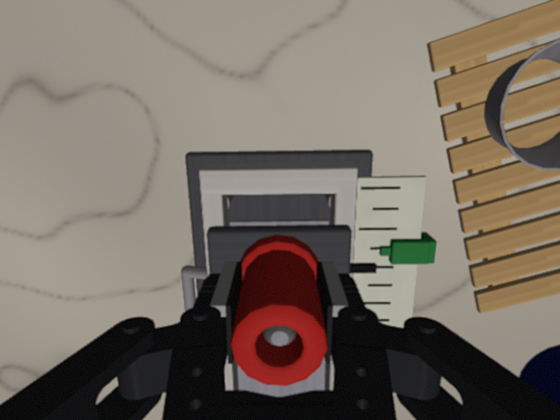

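View pics/w8c.png

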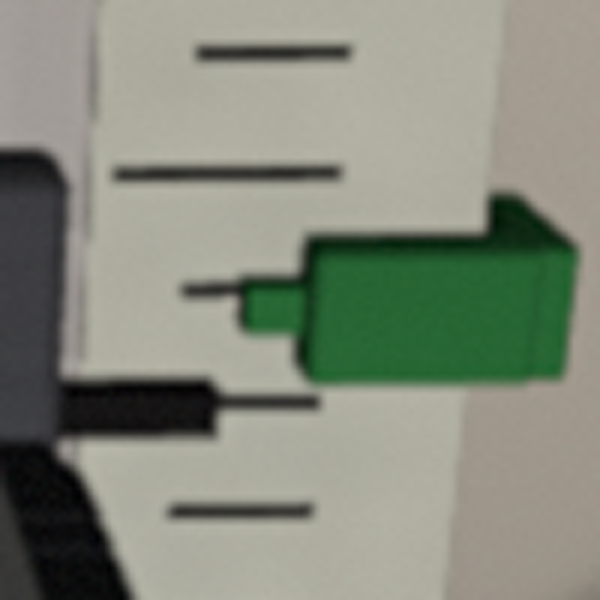

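```bash
python3 - <<'E'
from h import *
d=np.load('w8.npz');R,t=d['R'],d['t'];W=cam('wrist',(R,t))
cc=lambda u,v:(340+u/6,200+v/6)
a=np.radians(-13.2);x=np.array([np.cos(a),np.sin(a),0])
p=plane(W,cc(214,410),.103)
for z in(.095,.100,.103,.105): print(z,(p-plane(W,cc(243,307),z))@x)
print(p@x, [plane(W,cc(*u),.1)@x for u in((220,173),(240,402))])
d=np.load('w4.npz');W=cam('wrist',(d['R'],d['t']))
c4=lambda u,v:(240+u/6,120+v/6)
for z in(.095,.1,.103,.105):print('w4 clip x',z,plane(W,c4(571,71),z)@x,plane(W,c4(545,400),.103)@x)
E
```

```text
0.095 0.005456141643909232
0.1 0.007631318992399683
0.103 0.008936425401493895
0.105 0.00980649634089014
0.4914172592542215 [np.float64(0.4722884520544679), np.float64(0.4921876771103935)]
w4 clip x 0.095 0.48363924638053596 0.5331085400044978
w4 clip x 0.1 0.48321518458536694 0.5331085400044978
w4 clip x 0.103 0.4829607475082656 0.5331085400044978
w4 clip x 0.105 0.482791122790198 0.5331085400044978
```

```bash
python3 -m creep '[[0,-0.003,0,0,0,0,0],[0,-0.006,0,0,0,0,0],[-0.0001,-0.0083,0,0,0,0,0],[-0.0001,-0.0083,0,0,0,0,0],[-0.0001,-0.0083,0,0,0,0,0]]' 70
python3 - <<'E'
from h import *
P=pose(); im=optics.camera('wrist'); cv2.imwrite('pics/w9.png',im[:,:,::-1]); np.savez('w9.npz',R=P[0],t=P[1]); print(P[1],bot.get_obs()['wrist_force'])
a=im[200:300,340:440]; cv2.imwrite('pics/w9c.png',cv2.resize(a,None,fx=6,fy=6,interpolation=cv2.INTER_CUBIC)[:,:,::-1])
E
```

```text
time: 11.1
ee_pos: [0.5139, 0.0877, 0.1222]
tcp_rot: [179.7, 0.1, 76.2]
wrist_force: [6.0, -2.5, 7.3]
opening: 0.0315
[0.51387744 0.08765014 0.12222557] [ 6.06068779 -3.61260127  7.17998736]
```

View pics/w9c.png

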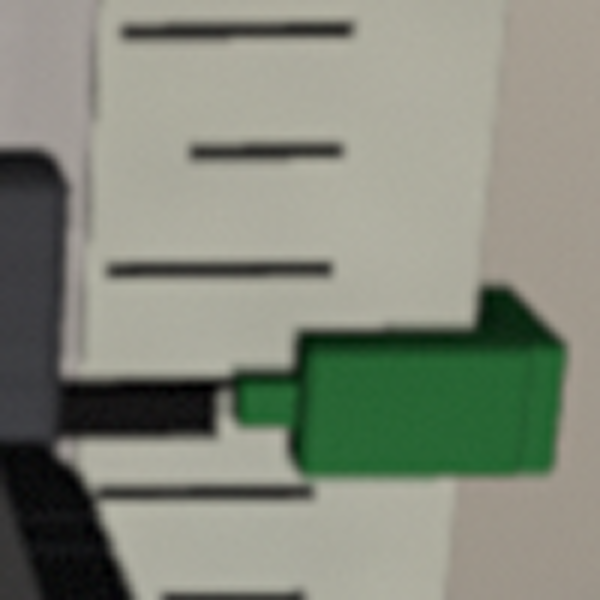

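View pics/w9.png

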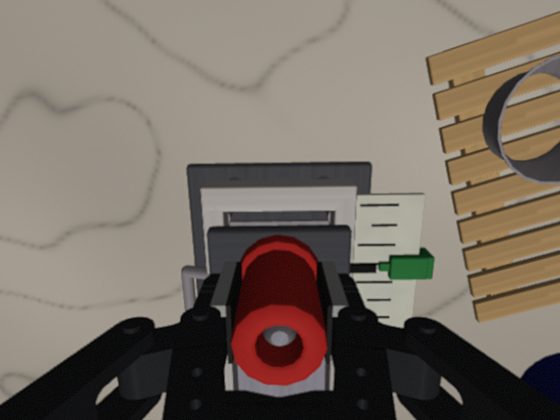

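```bash
python3 -m creep '[[0,-0.0005,0,0,0,0,0],[0,-0.0005,0,0,0,0,0],[0,-0.0005,0,0,0,0,0],[0,-0.0005,0,0,0,0,0],[0,-0.0005,0,0,0,0,0]]' 70
python3 - <<'E'
from h import *
P=pose(); im=optics.camera('wrist'); t=optics.camera('top'); o=bot.get_obs(); print(P[1],o['wrist_force'],o['qd'].round(2),o['opening'],o['time'])
W=cam('wrist',P);a=np.radians(-13.2);x=np.array([np.cos(a),np.sin(a),0])
d=np.load('w7.npz'); print('travel TCP since seated',(d['t']-P[1])@x)
h=np.hstack([im[200:300,340:440],]); h=cv2.resize(h,(420,420),interpolation=cv2.INTER_CUBIC)
b=cv2.resize(t[120:280,130:450],(640//2*1,160)); o=np.zeros((600,800,3),np.uint8); o[:420,:420]=h; o[:560//2*1+0,:0]=0
b=t[120:400,120:480]; o[:280,430:790]=b; cv2.imwrite('pics/f.png',o[:,:,::-1])
E
```

```text
time: 11.65
ee_pos: [0.5135, 0.0878, 0.1222]
tcp_rot: [179.7, 0.1, 76.2]
wrist_force: [6.2, -3.5, 7.0]
opening: 0.0313
[0.5134656  0.08776803 0.1222319 ] [ 5.42287828 -4.07867665  8.04667581] [-0.04  0.07  0.05 -0.03 -0.04 -0.01] 0.03116819715872075 11.75
travel TCP since seated 0.05185503803453681
```

View pics/f.png

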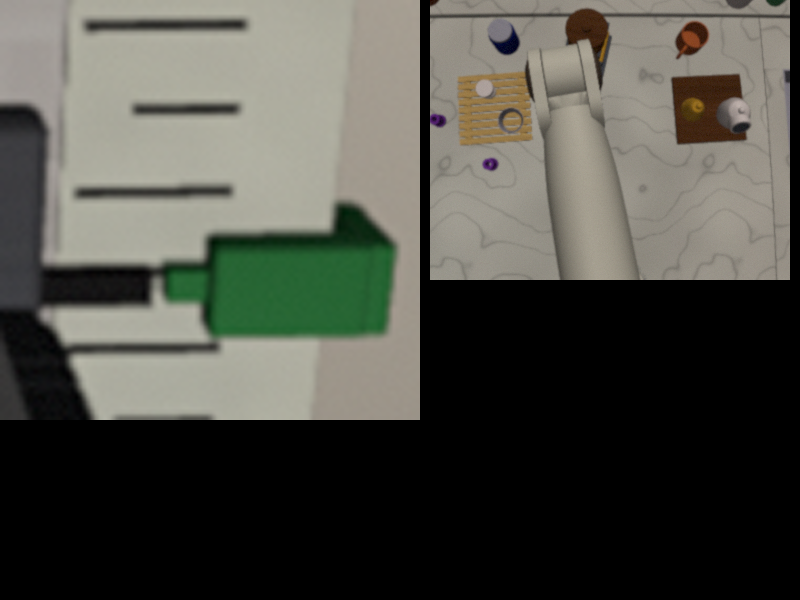

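The pointer (row 286) and the clip tip (row 283) line up to within about 0.5 mm. The sleeve is seated, the wrist feels about 6.8 N of spring pull, and the other things are where they were. Handing in.

```bash
python3 -c "
from workcell import bot
print(bot.job_done()); print(bot.get_obs()['time'])"
```

```text
the job is handed in; nothing more can be done
None
the job is handed in; nothing more can be done
```

I fitted the red sleeve fully down over the pin, pulled the slide out by the sleeve to the green clip, and handed the job in at 11.75 s, still gripping with 70 N. No verdict was reported.

**Last checks:**
- **Sleeve:** it is seated and upright. The flange met the carriage at the tool height I expected (0.122 m), with the pin tip visible in the bore, before the slide was pulled.
- **Pointer:** it is level with the clip tip to about 0.5 mm in the wrist picture. This assumes both are at about the same height. If the clip is a few mm lower, the error is 1–2 mm at most.
- **Holding:** the joint speeds are about 0. The wrist feels about 6.8 N of spring pull sideways and about 8 N from pressing down.
- **Other things on the counter:** those visible in the last top picture (jar, mug, egg cup, ring, salt pig, timer) look unmoved. The arm hides the dosing cup there, and I did not measure any of them numerically.

**Disagreements:**
- **Heights:** points triangulated with the wrist camera came out 0–6 mm below the given heights (sleeve top 63–69 mm against 69, pin top 150–152 mm against 156.5).
- **Sleeve against pin:** my estimates of the sleeve's offset along the pull before fitting ranged from about 1 to 6 mm. I corrected by 2.5 mm, and the sleeve went on with no noticeable side force.

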